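# Slide a sensor housing along the jig rail into its corner

### The arm

A 6-joint arm with a two-finger parallel gripper is mounted at the origin on the work surface. World frame = base frame: x ahead of the robot, y to its left, z up, the work surface at z = 0. Lengths are in mm, angles in rad, forces in N, time in s.
With the tool pointing down it reaches from about 300 to 775 mm from the base axis. Payload 14.6 kg.
Tool frame: the origin (TCP) lies on the front face of the gripper's body, between the roots of the fingers; the fingertips stand 97 mm ahead of it and the grasp point (between the pads) lies 78 mm ahead of it; z points along the fingers, y is the line along which they close (so a half turn about z gives the same grasp; the last joint's range is limited). The gripper opens to 94 mm and grips with 3 to 60 N. Pads are 16 mm wide; open, the fingers measure 119 mm over their backs; the gripper's body (75 mm by 177 mm) begins 78 mm behind the grasp point.
Start: joints at [1.243, 0.3, 1.521, -0, 1.321, -0.067], TCP at [141.817, 531.392, 302.646] pointing down, gripper open.
Joint ranges: [-3.03, 3.03], [-0.79, 2.21], [0.23, 2.52], [-1.04, 4.18], [0, 3.07], [-2.55, 2.55]. Speed limits (rad/s): [2.22, 2.22, 2.57, 3.14, 3.14, 3.14].

### API

Orientations are given as [roll, pitch, yaw] about the fixed x, y, z axes, in that order (R = Rz(yaw) Ry(pitch) Rx(roll)).
In Python, from cell import * gives the robot as it stands.
- The arm moves only by the tool carry_out, never from a script. Its arguments are lists of equal length, an entry for each row: "slide": the shift along the world's x, y, z scaled (see below), a list of three; "dr": the turn, a rotation vector about the world's x, y, z scaled (see below), a list of three; "gripper": the opening in per cent of the stroke, from 0 (shut) to 100 (fully open). A call has 1 to 10 rows; each row is the pose to reach, as a shift and turn from the pose commanded when the call began, turning the shorter way round; what a row does not reach only later rows make up. The controller multiplies each number of a shift by 0.25 m and each number of a turn by 360 degrees. A row lasts 1/12 s, in which the tool goes at most 41.7 mm and 7.16 degrees, less where a joint would pass 70% of its speed; a pose out of reach is approached as far as the arm can. A call with a number of a shift or a turn outside -1 to 1 is refused whole. A call with a gripper value outside its range is refused whole. The fingers move at their own pace and stop on an object; "newtons" is the grip in N (left out, the last holds). Time passes only in rows, so rows that repeat a pose let the fingers close. It gives the time, the measured TCP pose, the force, the opening and the grip force at its end, in the units of the state.
- read_state(): the state, without advancing time (a new reading comes with each control period).
- camera(name): name is "side" or "top" or "wrist"; returns the picture (400x640x3 uint8, red, green, blue); there is no depth.
- camera_model(name): a dict with "vfov" (degrees; the focal length in pixels is half the picture's height over the tangent of half this angle, whatever the lens; pixels are square), "cx", "cy" (the principal point, pixels), "k1" (the pictures are not rectified: a ray, as slopes to the right and down, at radius r is drawn at 1 + k1 r^2 times it, then the intrinsics apply), "R" (3x3) and "t" (3): a world point X has camera coordinates R X + t. Camera axes: x right, y down, z forward; pixel columns grow to the right and rows downward; lengths in mm; the calibration is good to about 2 mm. A picture is of the moment at which its call begins: read the wrist's pose just before it. camera_model takes no time and is no camera call; for the wrist camera it gives the pose at the moment of the call.
- sign_off(): hands the job in; it is judged then, once.
The state is a dict: "clock": time; "joints": joint angles; "qd": joint speeds; "effort": joint torques, N m; "eef_pos": TCP position; "eef_rot": TCP orientation; "wrist_force": force on the tool from outside, world axes, zero at the start; "moment": the same for the moment, N m; "finger_gap": finger opening in mm; "finger_force": force on a finger pad.
Only numpy, scipy, OpenCV 4.12 (cv2) and the standard library are available. Lean on these libraries where they do the work, as an engineer would, in place of code of your own. Each camera call takes 0.05 s, during which the arm holds its last target. There are 200 camera calls.

### The job

With the fingertips, gently push the white sensor housing across the jig until its long side lies flat against the long aluminium rail, well before it gets near either end stop. Then, keeping it pinned against the rail, slide it along into the corner where the rail meets the green stop, so that it touches both, flush, and leave it there. Do not pinch, lift or tip the housing, and leave the spool, bottle and screwdriver where they are.

Things in the scene. Friction and masses are not known exactly. Their poses are not given: they have to be found in the camera images.
- jig: Fixed assembly jig: dark steel plate 130 (x) by 280 (y) by 8 mm thick on the bench; origin at the centre of its underside. y runs along the rail, x points across the plate to the rail. The aluminium rail runs the whole far long edge, 16 mm thick, flat inner face at x = +45 mm, top 32 mm above the bench. Position and yaw vary.
- green_stop: Fixed green end stop: block 65 (x) by 16 (y) by 24 mm high on the plate, axes parallel to the jig's, origin at the centre of its underside. It abuts the rail at one end of the jig: jig x +12.5 mm, jig y +123 or -123 mm (varies), so its inner face is 115 mm from the jig's middle. The wanted corner lies between that face and the rail.
- orange_stop: Fixed orange end stop, same shape, at the other end of the jig. Not the wanted one.
- housing: Loose white slippery plastic sensor housing, dark lens on top: block 40 (x) by 56 (y) by 20 mm high, about 60 g, slides easily on plate and rail. Origin: centre of underside. Starts on the plate near mid-length, centre 55 to 79 mm from the rail face, turned up to 0.6 rad from the jig. Seated, a long side is on the rail and a short side on the green stop: centre 20 mm from the rail face, 28 mm from the stop face.
- spool: Loose blue solder spool standing upright, 60 mm diameter, 42 mm high, origin at the centre of its underside. On the bench beyond one short end of the jig (jig y about +205 to +235 mm). Leave alone.
- flux: Loose amber flux bottle standing, 36 mm diameter, 75 mm high, origin at the centre of its underside. On the bench behind the rail (jig x about +105 to +130 mm). Leave alone.
- driver: Loose screwdriver with a yellow handle, 150 mm long, up to about 30 mm thick, lying along its x axis, origin near its middle at bench level. On the bench beyond the other short end of the jig (jig y about -210 to -240 mm). Leave alone.
Things that resemble listed ones, but are neither listed nor needed, are in the scene too. Leave any purple look-alike of the housing alone.

How it is judged (in metres and radians):
On the way, in this order (a step that is already met when the one before it is completed fails the run):
1. the housing lies flat against the rail, still more than 40 mm from the green stop (x of housing in the frame of jig above 0.0225 m and angle between the x axis of housing and the x axis of jig, either way round below 0.06 rad and not (y of housing in the frame of green_stop between -0.076 and 0.076 m)), for 0.1 s.
2. the housing is in the corner, against both rail and green stop (x of housing in the frame of jig above 0.0225 m and angle between the x axis of housing and the x axis of jig, either way round below 0.06 rad and y of housing in the frame of green_stop between -0.0385 and 0.0385 m and y of housing in the frame of jig between -0.095 and 0.095 m and z of housing in the frame of jig below 0.0105 m and angle between housing's own z axis and vertical below 0.06 rad), for 0.2 s.
At the end, for the whole second after the job is handed in: The housing lies flat on the plate, at rest, in the corner of rail and green stop: gaps to both at most 2.5 mm, its sides square to the rail within 0.06 rad (all of step 2 and linear speed of housing below 0.01 m/s); the robot touches nothing.
It fails at once if the housing is lifted more than 5 mm off the plate, or tipped by more than 0.25 rad (z of housing in the frame of jig above 0.013 m or angle between housing's own z axis and vertical above 0.25 rad).
It fails at once if the fingers pinch or press the housing with more than 35 N (contact force between the fingers and housing above 35 N).
It fails at once if within 30 mm of the green stop the housing is more than 6 mm off the rail (y of housing in the frame of green_stop between -0.066 and 0.066 m and x of housing in the frame of jig below 0.019 m).
It fails at once if the spool, the bottle or the screwdriver is moved by more than 15 mm (distance of any of spool, flux, driver from where it was at the start of the episode above 0.015 m).
It also fails if it takes over 64 s, if anything falls off the work surface, if the arm or the gripper's body presses on something with over 40 N, if the wrist force passes 120 N, or if a joint passes its speed limit or range.

## Working session

There is one attempt and no reset: what is moved stays moved. The work goes in short steps, Python scripts to look and compute and a tool call to move; the robot and the scene stay as the last step left them, time stands still between calls to the robot, and variables do not carry over. Pictures are saved under pics/ and viewed, at most 10 in all, crops included, and the job is handed in when it is done.

Besides the shell and the picture viewer there is one more tool, called after "Request:" in YAML: its name, and indented under it one key for each argument. carry_out: Moves the arm, as the interface text tells. Its arguments: {"type":"object","properties":{"slide":{"type":"array","items":{"type":"array","items":{"type":"number","minimum":-1,"maximum":1}}},"dr":{"type":"array","items":{"type":"array","items":{"type":"number","minimum":-1,"maximum":1}}},"gripper":{"type":"array","items":{"type":"number"}},"newtons":{"type":"number"}},"required":["slide","dr","gripper"]}

```bash
mkdir -p pics
python3 - <<'E'
from cell import *
import cv2,numpy as np
s=read_state();print({k:np.round(v,3) for k,v in s.items()})
for n in("top","side"):
    im=camera(n);m=camera_model(n);cv2.imwrite(f"pics/{n}0.png",im[...,::-1]);print(n,m)
E
```

```text
{'clock': np.float64(0.0), 'joints': array([ 1.243,  0.3  ,  1.522, -0.   ,  1.321, -0.067]), 'qd': array([-0.001, -0.   ,  0.001, -0.002,  0.   , -0.001]), 'effort': array([-3.0000e-03, -5.3181e+01, -3.5273e+01,  7.1000e-02,  2.4000e-02,
       -0.0000e+00]), 'eef_pos': array([141.786, 531.259, 302.098]), 'eef_rot': array([-3.14 , -0.   ,  2.881]), 'wrist_force': array([-1.106,  0.007, -0.562]), 'moment': array([0.004, 0.006, 0.009]), 'finger_force': np.float64(0.0), 'finger_gap': np.float64(94.242)}
top {'vfov': 51.47893057447296, 'cx': 322.65715842430126, 'cy': 201.68496866380576, 'k1': -0.05141243912570557, 'R': array([[ 0.01619317, -0.99982612,  0.00924713],
       [-0.98793863, -0.01742368, -0.15386254],
       [ 0.15399691, -0.00664407, -0.98804899]]), 't': array([ 23.52658102, 553.88033153, 758.06051997])}
side {'vfov': 46.407484085371635, 'cx': 319.59684797230506, 'cy': 201.01900938646668, 'k1': -0.09252860215228743, 'R': array([[ 0.72973677, -0.68346014,  0.01914395],
       [-0.3542684 , -0.40190684, -0.84437242],
       [ 0.58478898,  0.60938751, -0.53541453]]), 't': array([-389.06847977,  256.57897726,  529.10280665])}
```

View pics/top0.png

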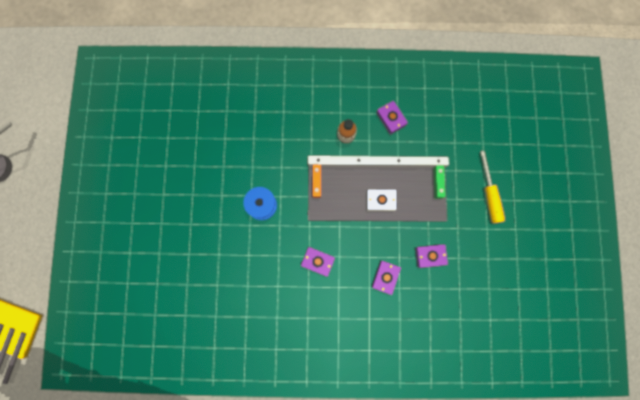

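View pics/side0.png

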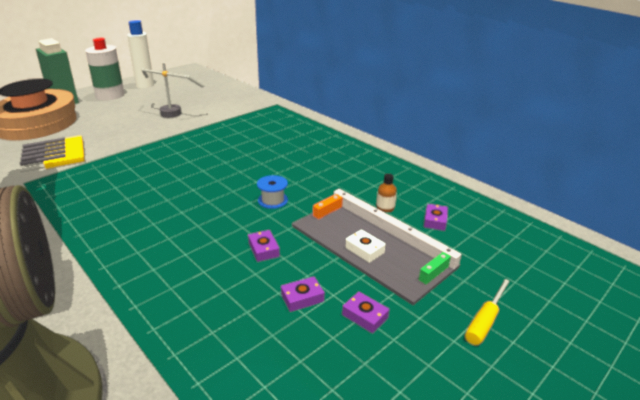

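The top view shows the rail along row 160 (columns 308–448), the green stop at (440,181) on the world -y side, and the orange stop at (317,180). The white housing is at (382,200), with purple look-alikes at (318,262), (387,277) and (433,256). The side view agrees. Next I'll measure the jig and housing.

```bash
cat > h.py <<'E'
from cell import *
import cv2,numpy as np
def ray(m,uv,z):
    f=200/np.tan(np.radians(m["vfov"]/2));R=np.array(m["R"]);t=np.array(m["t"])
    K=np.array([[f,0,m["cx"]],[0,f,m["cy"]],[0,0,1]])
    # k1 model equals OpenCV radial k1
    p=cv2.undistortPoints(np.array(uv,float).reshape(-1,1,2),K,np.array([m["k1"],0,0,0,0.]))[:,0]
    d=np.c_[p,np.ones(len(p))]@R; c=-R.T@t
    return c+d*((z-c[2])/d[:,2])[:,None]
def blobs(mask,amin=60):
    cs,_=cv2.findContours(mask.astype(np.uint8),cv2.RETR_EXTERNAL,cv2.CHAIN_APPROX_NONE)
    return sorted([c for c in cs if cv2.contourArea(c)>amin],key=cv2.contourArea,reverse=True)
def box(m,c,z):
    p=ray(m,c[:,0],z)[:,:2].astype(np.float32)
    (x,y),(w,h),a=cv2.minAreaRect(p)
    q=cv2.boxPoints(((x,y),(w,h),a)); e=q[1]-q[0]; g=q[2]-q[1]
    l=e if np.hypot(*e)>np.hypot(*g) else g
    return np.round([x,y,max(w,h),min(w,h)],1),round(float(np.arctan(-l[0]/l[1])) if abs(l[1])>1e-6 else 9,3) # yaw of long axis rel. to y
def masks(im):
    h=cv2.cvtColor(im,cv2.COLOR_RGB2HSV).astype(int);H,S,V=h[...,0],h[...,1],h[...,2]
    return dict(white=(S<50)&(V>170),green=(H>45)&(H<75)&(S>120)&(V>130),orange=(H>5)&(H<20)&(S>150)&(V>150),
      purple=(H>135)&(H<160)&(S>100)&(V>70))
E
python3 - <<'E'
from h import *
im=camera("top");m=camera_model("top")
for k,M in masks(im).items():
    M=M.copy();M[:60]=0;M[380:]=0;M[:,:200]=0;M[:,560:]=0
    for c in blobs(M)[:5]:
        b=cv2.boundingRect(c); print(k,b,*box(m,c,dict(white=30,purple=20).get(k,32)))
E
```

```text
white (308, 155, 141, 11) [641.8 -77.2 281.3  18.7] 0.012
white (367, 189, 30, 22) [562.2 -83.   57.4  42.1] -0.0
green (436, 166, 10, 32) [ 599.9 -200.5   63.2   18.1] 1.542
orange (313, 165, 8, 32) [597.3  45.7  62.4  13.9] -1.552
purple (373, 262, 27, 32) [410.9 -92.4  53.1  39.2] 1.238
purple (417, 245, 30, 22) [ 453.7 -181.9   55.5   38.4] 0.117
purple (302, 248, 32, 28) [439.5  41.3  54.2  37.3] -0.362
purple (378, 102, 29, 30) [ 737.  -107.1   55.9   41. ] -1.022
```

Request:
carry_out:
  slide:
    - [0.62, -1, 0]
    - [0.62, -1, 0]
    - [0.62, -1, 0]
    - [0.62, -1, 0]
    - [0.62, -1, 0]
    - [0.62, -1, 0]
    - [0.62, -1, 0]
    - [0.62, -1, 0]
    - [0.62, -1, 0]
  dr:
    - [0, 0, 0.043]
    - [0, 0, 0.043]
    - [0, 0, 0.043]
    - [0, 0, 0.043]
    - [0, 0, 0.043]
    - [0, 0, 0.043]
    - [0, 0, 0.043]
    - [0, 0, 0.043]
    - [0, 0, 0.043]
  gripper: [28, 28, 28, 28, 28, 28, 28, 28, 28]

```text
clock: 0.9
eef_pos: [297.7, 279.9, 302.8]
eef_rot: [3.141, 0.0, -3.136]
wrist_force: [0.2, 0.1, 0.7]
finger_gap: 37.4
finger_force: 0.0
```

Request:
carry_out:
  slide:
    - [0.62, -1, 0]
    - [0.62, -1, 0]
    - [0.62, -1, 0]
    - [0.62, -1, 0]
    - [0.62, -1, 0]
    - [0.62, -1, 0]
    - [0.62, -1, 0]
    - [0.62, -1, 0]
    - [0.62, -1, 0]
  dr:
    - [0, 0, 0]
    - [0, 0, 0]
    - [0, 0, 0]
    - [0, 0, 0]
    - [0, 0, 0]
    - [0, 0, 0]
    - [0, 0, 0]
    - [0, 0, 0]
    - [0, 0, 0]
  gripper: [28, 28, 28, 28, 28, 28, 28, 28, 28]

```text
clock: 1.65
eef_pos: [452.5, 31.2, 302.1]
eef_rot: [3.141, -0.001, -3.134]
wrist_force: [-0.3, 1.2, -0.8]
finger_gap: 26.2
finger_force: 0.0
```

Request:
carry_out:
  slide:
    - [0.26, -0.45, 0]
    - [0.26, -0.45, 0]
    - [0.26, -0.45, 0]
    - [0.26, -0.45, 0]
    - [0.26, -0.45, 0]
    - [0.26, -0.45, 0]
    - [0.26, -0.45, 0]
  dr:
    - [0, 0, 0]
    - [0, 0, 0]
    - [0, 0, 0]
    - [0, 0, 0]
    - [0, 0, 0]
    - [0, 0, 0]
    - [0, 0, 0]
  gripper: [28, 28, 28, 28, 28, 28, 28]

```text
clock: 2.23
eef_pos: [516.5, -79.0, 302.7]
eef_rot: [3.141, -0.0, -3.13]
wrist_force: [-0.4, 0.4, 0.2]
finger_gap: 26.2
finger_force: 0.0
```

Run:
```python
from h import *
s=read_state();print({k:np.round(s[k],3) for k in("clock","joints","eef_pos","eef_rot","finger_gap")})
m=camera_model("wrist");im=camera("wrist");cv2.imwrite("pics/w1.png",im[...,::-1])
for k,M in masks(im).items():
    for c in blobs(M,300)[:5]:
        print(k,cv2.boundingRect(c),*box(m,c,dict(white=28,purple=20).get(k,32)))
```

```text
{'clock': np.float64(2.233), 'joints': array([-0.222,  0.239,  1.598,  0.   ,  1.305, -1.804]), 'eef_pos': array([516.493, -78.985, 302.71 ]), 'eef_rot': array([ 3.141, -0.   , -3.13 ]), 'finger_gap': np.float64(26.242)}
white (297, 211, 41, 29) [563.9 -83.4  54.4  39.7] 0.011
white (296, 274, 48, 8) [641.8 -79.4  67.1  11. ] 0.011
purple (289, 81, 44, 54) [411.7 -93.5  56.1  39.9] 1.236
purple (386, 110, 54, 45) [440.2  38.5  58.6  40.5] -0.366
purple (218, 124, 48, 36) [ 454.5 -182.2   58.    40. ] 0.114
purple (284, 312, 36, 32) [ 733.9 -108.2   63.6   46.5] -1.022
```

View pics/w1.png

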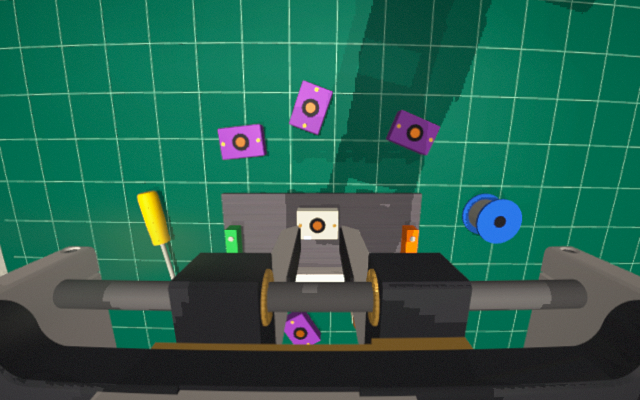

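The wrist view shows the housing at (317,225), which puts it at about (564,-83) and roughly square to the jig. The purple block behind it at (411,-93) is clear of the fingers. Next I'll lower the fingertips behind the long side and push gently.

Request:
carry_out:
  slide:
    - [0, -0.018, -0.15]
    - [0, -0.018, -0.3]
    - [0, -0.018, -0.45]
    - [0, -0.018, -0.6]
    - [0, -0.018, -0.7]
    - [0, -0.018, -0.765]
    - [0, -0.018, -0.765]
    - [0, -0.018, -0.765]
  dr:
    - [0, 0, 0]
    - [0, 0, 0]
    - [0, 0, 0]
    - [0, 0, 0]
    - [0, 0, 0]
    - [0, 0, 0]
    - [0, 0, 0]
    - [0, 0, 0]
  gripper: [28, 28, 28, 28, 28, 28, 28, 28]

```text
clock: 2.95
eef_pos: [516.7, -84.6, 111.7]
eef_rot: [3.141, -0.001, -3.131]
wrist_force: [-0.6, 0.3, 0.4]
finger_gap: 26.5
finger_force: 0.0
```

Request:
carry_out:
  slide:
    - [0.02, 0, 0]
    - [0.04, 0, 0]
    - [0.055, 0, 0]
    - [0.065, 0, 0]
    - [0.075, 0, 0]
    - [0.085, 0, 0]
    - [0.095, 0, 0]
    - [0.105, 0, 0]
    - [0.115, 0, 0]
    - [0.125, 0, 0]
  dr:
    - [0, 0, 0]
    - [0, 0, 0]
    - [0, 0, 0]
    - [0, 0, 0]
    - [0, 0, 0]
    - [0, 0, 0]
    - [0, 0, 0]
    - [0, 0, 0]
    - [0, 0, 0]
    - [0, 0, 0]
  gripper: [28, 28, 28, 28, 28, 28, 28, 28, 28, 28]

```text
clock: 3.78
eef_pos: [548.3, -85.6, 111.3]
eef_rot: [3.142, -0.0, -3.132]
wrist_force: [-0.3, 1.1, -1.4]
finger_gap: 26.5
finger_force: 0.1
```

Request:
carry_out:
  slide:
    - [0.01, 0, 0]
    - [0.02, 0, 0]
    - [0.03, 0, 0]
    - [0.04, 0, 0]
    - [0.05, 0, 0]
    - [0.06, 0, 0]
    - [0.07, 0, 0]
    - [0.08, 0, 0]
    - [0.09, 0, 0]
    - [0.1, 0, 0]
  dr:
    - [0, 0, 0]
    - [0, 0, 0]
    - [0, 0, 0]
    - [0, 0, 0]
    - [0, 0, 0]
    - [0, 0, 0]
    - [0, 0, 0]
    - [0, 0, 0]
    - [0, 0, 0]
    - [0, 0, 0]
  gripper: [28, 28, 28, 28, 28, 28, 28, 28, 28, 28]

```text
clock: 4.62
eef_pos: [573.3, -85.6, 111.4]
eef_rot: [-3.142, 0.0, -3.132]
wrist_force: [-0.5, 0.5, 0.4]
finger_gap: 26.3
finger_force: 0.1
```

Run:
```python
from h import *
s=read_state();print({k:np.round(s[k],3) for k in("clock","eef_pos","eef_rot","wrist_force")})
for n in("side","top"):
    m=camera_model(n);im=camera(n);cv2.imwrite(f"pics/{n}2.png",im[...,::-1])
im=cv2.imread("pics/side2.png")[150:310,240:480];cv2.imwrite("pics/s2.png",cv2.resize(im,None,fx=3,fy=3,interpolation=2))
```

```text
{'clock': np.float64(4.617), 'eef_pos': array([573.321, -85.618, 111.387]), 'eef_rot': array([-3.142,  0.   , -3.132]), 'wrist_force': array([-0.459,  0.483,  0.442])}
```

View pics/s2.png

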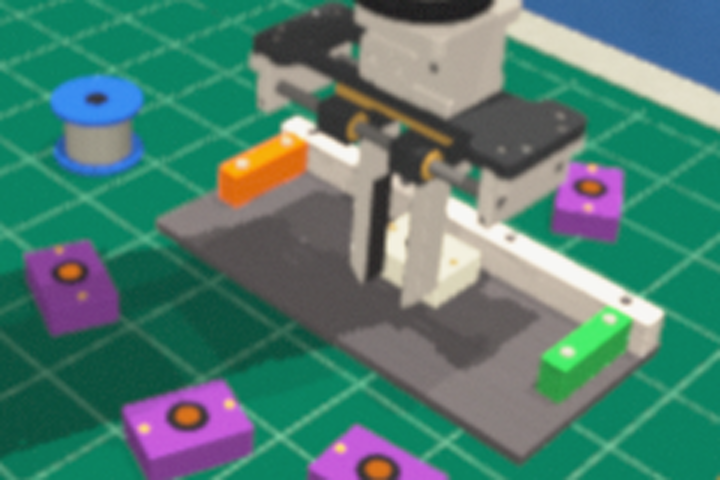

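The side crop shows both fingertips behind the housing's long side, with the housing square and about 12 mm from the rail. The gripper body clears everything. I'll creep on and watch the force.

Request:
carry_out:
  slide:
    - [0.006, 0, 0]
    - [0.012, 0, 0]
    - [0.018, 0, 0]
    - [0.024, 0, 0]
    - [0.028, 0, 0]
    - [0.032, 0, 0]
    - [0.036, 0, 0]
    - [0.04, 0, 0]
    - [0.04, 0, 0]
  dr:
    - [0, 0, 0]
    - [0, 0, 0]
    - [0, 0, 0]
    - [0, 0, 0]
    - [0, 0, 0]
    - [0, 0, 0]
    - [0, 0, 0]
    - [0, 0, 0]
    - [0, 0, 0]
  gripper: [28, 28, 28, 28, 28, 28, 28, 28, 28]

```text
clock: 5.47
eef_pos: [583.2, -85.6, 111.4]
eef_rot: [-3.142, 0.0, -3.132]
wrist_force: [-0.1, -0.2, -0.5]
finger_gap: 26.6
finger_force: 0.0
```

Request:
carry_out:
  slide:
    - [0.002, 0, 0]
    - [0.004, 0, 0]
    - [0.004, 0, 0]
  dr:
    - [0, 0, 0]
    - [0, 0, 0]
    - [0, 0, 0]
  gripper: [28, 28, 28]

```text
clock: 5.72
eef_pos: [583.7, -85.6, 111.3]
eef_rot: [3.141, -0.001, -3.132]
wrist_force: [-4.6, -1.6, 2.8]
finger_gap: 26.8
finger_force: 2.5
```

Request:
carry_out:
  slide:
    - [0.002, 0, 0]
    - [0.004, 0, 0]
    - [0.004, 0, 0]
  dr:
    - [0, 0, 0]
    - [0, 0, 0]
    - [0, 0, 0]
  gripper: [28, 28, 28]

```text
clock: 5.97
eef_pos: [584.0, -85.6, 111.0]
eef_rot: [3.141, -0.004, -3.132]
wrist_force: [-11.4, -1.1, 4.8]
finger_gap: 26.4
finger_force: 5.8
```

Request:
carry_out:
  slide:
    - [-0.008, 0, 0]
    - [-0.03, 0, 0]
    - [-0.08, 0, 0]
    - [-0.12, 0, 0]
    - [-0.12, 0, 0.15]
    - [-0.12, 0, 0.3]
    - [-0.12, 0, 0.4]
    - [-0.12, 0, 0.4]
  dr:
    - [0, 0, 0]
    - [0, 0, 0]
    - [0, 0, 0]
    - [0, 0, 0]
    - [0, 0, 0]
    - [0, 0, 0]
    - [0, 0, 0]
    - [0, 0, 0]
  gripper: [28, 28, 28, 28, 28, 28, 28, 28]

```text
clock: 6.63
eef_pos: [556.4, -85.9, 217.1]
eef_rot: [-3.14, 0.009, -3.132]
wrist_force: [0.7, -0.4, 0.8]
finger_gap: 26.4
finger_force: 0.0
```

Run:
```python
from h import *
s=read_state();print({k:np.round(s[k],3) for k in("clock","joints","eef_pos","eef_rot","wrist_force")})
for n in("side","wrist"):
    m=camera_model(n);im=camera(n);cv2.imwrite(f"pics/{n}3.png",im[...,::-1])
for k,M in masks(im).items():
    for c in blobs(M,300)[:5]:
        print(k,cv2.boundingRect(c),*box(m,c,dict(white=28,purple=20).get(k,32)))
a=cv2.resize(cv2.imread("pics/side3.png")[180:300,280:480],None,fx=3,fy=3,interpolation=2)
cv2.imwrite("pics/s3.png",a)
```

```text
{'clock': np.float64(6.633), 'joints': array([-0.218,  0.408,  1.583,  0.   ,  1.141, -1.799]), 'eef_pos': array([556.409, -85.874, 217.069]), 'eef_rot': array([-3.14 ,  0.009, -3.132]), 'wrist_force': array([ 0.653, -0.414,  0.806])}
white (297, 241, 47, 37) [613.3 -87.2  49.2  41. ] 0.036
green (199, 220, 19, 33) [ 587.9 -200.8   34.6   16.3] -1.562
orange (436, 214, 24, 52) [589.7  43.7  57.9  23.5] -1.459
purple (285, 13, 60, 78) [412.7 -93.8  58.   40.2] 1.238
purple (416, 55, 75, 64) [441.4  37.7  59.9  43.7] -0.365
purple (188, 75, 67, 50) [ 454.9 -181.9   59.1   41.1] 0.113
purple (282, 320, 39, 24) [ 709.7 -108.4   45.1   31.7] 0.013
```

View pics/s3.png

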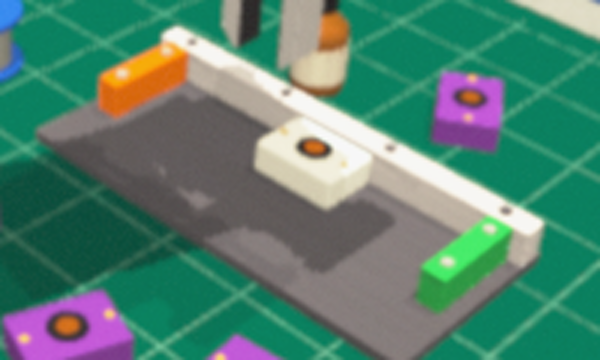

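View pics/wrist3.png

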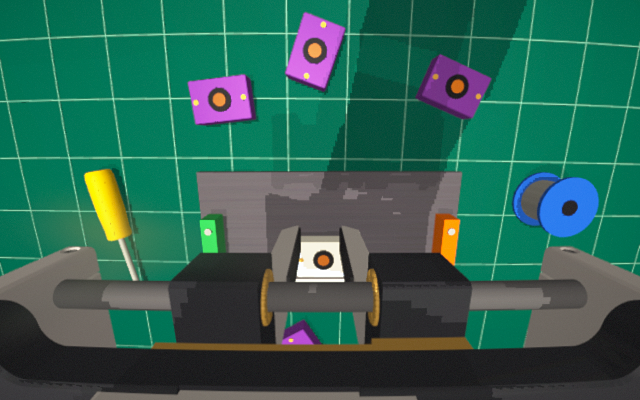

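The housing lies flat on the rail in the side crop, with the lens at wrist pixel (323,260). The other objects haven't moved. I'll locate the housing's y from the lens and confirm the green face.

Run:
```python
from h import *
for n,f in(("wrist","wrist3"),("side","side3")):
    im=cv2.imread(f"pics/{f}.png")[...,::-1].copy();m=camera_model(n)
    M=masks(im)["orange"]
    h=cv2.cvtColor(im,cv2.COLOR_RGB2HSV)
    M=(h[...,0]>3)&(h[...,0]<22)&(h[...,1]>130)&(h[...,2]>90)
    for c in blobs(M,8):
        (u,v),r=cv2.minEnclosingCircle(c)
        if r<12: print(n,round(u),round(v),round(r),np.round(ray(m,[[u,v]],28)[0,:2],1))
    for c in blobs(masks(im)["green"],100):
        print(n,[ (q[0].tolist(),np.round(ray(m,q,32)[0,:2],1).tolist()) for q in cv2.approxPolyDP(c,3,True)])
```

```text
wrist 314 50 7 [412.1 -93.5]
wrist 457 86 7 [440.2  37. ]
wrist 219 99 7 [ 454.  -180.6]
wrist 323 260 6 [612.8 -83.3]
wrist 478 96 2 [448.5  57.9]
wrist 435 76 2 [432.2  16. ]
wrist [([200, 220], [568.7, -206.6]), ([203, 252], [603.0, -206.8]), ([217, 252], [602.8, -192.2]), ([214, 220], [568.5, -192.5])]
side 390 190 7 [722.7  -2.4]
side 366 306 5 [ 447. -187.]
side 302 288 4 [404.5 -98.4]
side 263 240 4 [432.1  32.8]
side 383 145 5 [873.7 142.6]
side 384 229 4 [611.9 -82.7]
side 356 134 5 [872.3 231.3]
side 436 212 3 [ 725.3 -113.3]
side [([449, 256], [628.6, -205.9]), ([441, 253], [625.3, -192.4]), ([445, 258], [619.3, -204.4]), ([439, 255], [618.5, -193.2]), ([422, 267], [573.0, -192.4]), ([419, 279], [546.6, -206.3]), ([429, 281], [554.3, -219.4]), ([447, 266], [604.7, -218.1])]
```

Request:
carry_out:
  slide:
    - [0.02, 0.03, 0]
    - [0.05, 0.07, 0]
    - [0.08, 0.1, 0]
    - [0.112, 0.144, 0]
    - [0.112, 0.144, 0]
    - [0.112, 0.144, 0]
    - [0.112, 0.144, 0]
    - [0.112, 0.144, 0]
  dr:
    - [0, 0, -0.111]
    - [0, 0, -0.111]
    - [0, 0, -0.111]
    - [0, 0, -0.111]
    - [0, 0, -0.111]
    - [0, 0, -0.111]
    - [0, 0, -0.111]
    - [0, 0, -0.111]
  gripper: [33, 33, 33, 33, 33, 33, 33, 33]

```text
clock: 7.4
eef_pos: [582.7, -49.6, 210.0]
eef_rot: [-3.141, -0.002, 2.456]
wrist_force: [-0.3, -1.0, 0.2]
finger_gap: 31.2
finger_force: 0.0
```

Request:
carry_out:
  slide:
    - [0, 0, -0.12]
    - [0, 0, -0.24]
    - [0, 0, -0.34]
    - [0, 0, -0.396]
    - [0, 0, -0.396]
    - [0, 0, -0.396]
  dr:
    - [0, 0, 0]
    - [0, 0, 0]
    - [0, 0, 0]
    - [0, 0, 0]
    - [0, 0, 0]
    - [0, 0, 0]
  gripper: [33, 33, 33, 33, 33, 33]

```text
clock: 7.9
eef_pos: [582.8, -49.7, 111.9]
eef_rot: [-3.141, -0.001, 2.455]
wrist_force: [-0.0, 0.2, -0.2]
finger_gap: 31.3
finger_force: 0.0
```

Request:
carry_out:
  slide:
    - [0.016, 0, 0]
    - [0.028, 0, 0]
    - [0.036, 0, 0]
    - [0.04, 0, 0]
    - [0.044, 0, 0]
    - [0.044, 0, 0]
  dr:
    - [0, 0, 0]
    - [0, 0, 0]
    - [0, 0, 0]
    - [0, 0, 0]
    - [0, 0, 0]
    - [0, 0, 0]
  gripper: [33, 33, 33, 33, 33, 33]

```text
clock: 8.4
eef_pos: [594.3, -49.6, 112.6]
eef_rot: [3.141, 0.0, 2.454]
wrist_force: [0.6, 0.2, 0.9]
finger_gap: 30.6
finger_force: 0.0
```

Request:
carry_out:
  slide:
    - [0.004, 0, 0]
    - [0.006, 0, 0]
    - [0.006, 0, 0]
  dr:
    - [0, 0, 0]
    - [0, 0, 0]
    - [0, 0, 0]
  gripper: [33, 33, 33]

```text
clock: 8.65
eef_pos: [595.6, -49.6, 112.4]
eef_rot: [3.142, 0.0, 2.454]
wrist_force: [0.0, -0.0, -0.9]
finger_gap: 31.0
finger_force: 0.0
```

Request:
carry_out:
  slide:
    - [0.004, 0, 0]
    - [0.004, 0, 0]
  dr:
    - [0, 0, 0]
    - [0, 0, 0]
  gripper: [33, 33]

```text
clock: 8.82
eef_pos: [596.5, -49.6, 112.3]
eef_rot: [-3.141, -0.0, 2.454]
wrist_force: [-1.1, -0.1, 0.5]
finger_gap: 31.0
finger_force: 0.4
```

Request:
carry_out:
  slide:
    - [0.004, 0, 0]
    - [0.004, 0, 0]
  dr:
    - [0, 0, 0]
    - [0, 0, 0]
  gripper: [33, 33]

```text
clock: 8.98
eef_pos: [597.0, -49.6, 112.2]
eef_rot: [-3.14, -0.002, 2.453]
wrist_force: [-6.7, -0.5, 3.1]
finger_gap: 31.3
finger_force: 2.9
```

Request:
carry_out:
  slide:
    - [0, -0.012, 0]
    - [0, -0.024, 0]
    - [0, -0.036, 0]
    - [0, -0.044, 0]
    - [0, -0.052, 0]
    - [0.001, -0.06, 0]
    - [0.001, -0.068, 0]
    - [0.001, -0.076, 0]
  dr:
    - [0, 0, 0]
    - [0, 0, 0]
    - [0, 0, 0]
    - [0, 0, 0]
    - [0, 0, 0]
    - [0, 0, 0]
    - [0, 0, 0]
    - [0, 0, 0]
  gripper: [33, 33, 33, 33, 33, 33, 33, 33]

```text
clock: 9.65
eef_pos: [597.2, -68.5, 112.1]
eef_rot: [-3.141, -0.002, 2.454]
wrist_force: [-5.7, 1.6, 1.7]
finger_gap: 31.2
finger_force: 2.9
```

Request:
carry_out:
  slide:
    - [0, -0.012, 0]
    - [0, -0.024, 0]
    - [0, -0.036, 0]
    - [0, -0.048, 0]
    - [0.001, -0.06, 0]
    - [0.001, -0.072, 0]
    - [0.001, -0.084, 0]
    - [0.001, -0.096, 0]
    - [0.001, -0.108, 0]
    - [0.001, -0.12, 0]
  dr:
    - [0, 0, 0]
    - [0, 0, 0]
    - [0, 0, 0]
    - [0, 0, 0]
    - [0, 0, 0]
    - [0, 0, 0]
    - [0, 0, 0]
    - [0, 0, 0]
    - [0, 0, 0]
    - [0, 0, 0]
  gripper: [33, 33, 33, 33, 33, 33, 33, 33, 33, 33]

```text
clock: 10.48
eef_pos: [597.5, -98.6, 112.1]
eef_rot: [-3.141, -0.002, 2.453]
wrist_force: [-5.2, 0.8, 1.5]
finger_gap: 30.8
finger_force: 2.7
```

Run:
```python
from h import *
s=read_state();print({k:np.round(s[k],3) for k in("clock","joints","eef_pos","wrist_force","moment")})
im=camera("side")[...,::-1]
cv2.imwrite("pics/s4.png",cv2.resize(im[180:300,280:480],None,fx=3,fy=3,interpolation=2))
```

```text
{'clock': np.float64(10.483), 'joints': array([-0.224,  0.634,  1.511,  0.   ,  0.999, -1.107]), 'eef_pos': array([597.542, -98.559, 112.083]), 'wrist_force': array([-5.21 ,  0.841,  1.459]), 'moment': array([ 0.288,  1.06 , -0.144])}
```

View pics/s4.png

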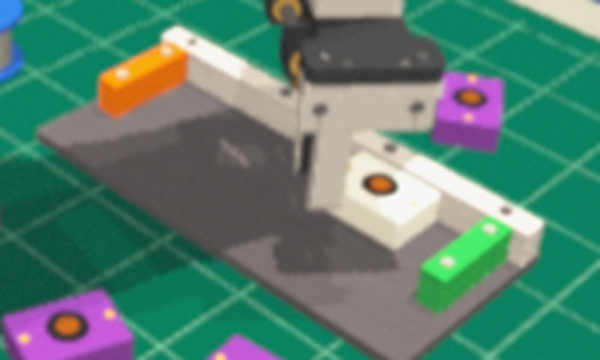

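The side crop shows the housing flush on the rail with its lens at crop (380,184), and it's moving toward the green stop. The fingers are holding its outer and trailing sides.

Request:
carry_out:
  slide:
    - [0, -0.012, 0]
    - [0, -0.024, 0]
    - [0, -0.036, 0]
    - [0, -0.048, 0]
    - [0.001, -0.06, 0]
    - [0.001, -0.072, 0]
    - [0.001, -0.084, 0]
    - [0.001, -0.096, 0]
    - [0.001, -0.108, 0]
    - [0.001, -0.12, 0]
  dr:
    - [0, 0, 0]
    - [0, 0, 0]
    - [0, 0, 0]
    - [0, 0, 0]
    - [0, 0, 0]
    - [0, 0, 0]
    - [0, 0, 0]
    - [0, 0, 0]
    - [0, 0, 0]
    - [0, 0, 0]
  gripper: [33, 33, 33, 33, 33, 33, 33, 33, 33, 33]

```text
clock: 11.37
eef_pos: [597.9, -128.6, 112.1]
eef_rot: [-3.141, -0.002, 2.453]
wrist_force: [-5.9, 1.2, 1.4]
finger_gap: 31.0
finger_force: 2.7
```

Request:
carry_out:
  slide:
    - [0, -0.006, 0]
    - [0, -0.012, 0]
    - [0, -0.018, 0]
    - [0, -0.024, 0]
    - [0, -0.03, 0]
    - [0, -0.036, 0]
  dr:
    - [0, 0, 0]
    - [0, 0, 0]
    - [0, 0, 0]
    - [0, 0, 0]
    - [0, 0, 0]
    - [0, 0, 0]
  gripper: [33, 33, 33, 33, 33, 33]

```text
clock: 11.87
eef_pos: [597.9, -137.5, 112.0]
eef_rot: [-3.141, -0.002, 2.454]
wrist_force: [-4.5, 2.2, 0.2]
finger_gap: 31.0
finger_force: 2.3
```

Request:
carry_out:
  slide:
    - [0, -0.004, 0]
    - [0, -0.008, 0]
    - [0, -0.008, 0]
  dr:
    - [0, 0, 0]
    - [0, 0, 0]
    - [0, 0, 0]
  gripper: [33, 33, 33]

```text
clock: 12.12
eef_pos: [597.9, -139.6, 112.0]
eef_rot: [-3.141, -0.001, 2.453]
wrist_force: [-4.7, -0.1, -0.1]
finger_gap: 30.6
finger_force: 2.5
```

Request:
carry_out:
  slide:
    - [0, -0.004, 0]
    - [0, -0.008, 0]
    - [0, -0.008, 0]
  dr:
    - [0, 0, 0]
    - [0, 0, 0]
    - [0, 0, 0]
  gripper: [33, 33, 33]

```text
clock: 12.37
eef_pos: [597.9, -141.6, 112.1]
eef_rot: [-3.141, -0.001, 2.453]
wrist_force: [-5.3, 1.9, -0.4]
finger_gap: 31.1
finger_force: 2.5
```

Request:
carry_out:
  slide:
    - [0, -0.004, 0]
    - [0, -0.006, 0]
    - [0, -0.006, 0]
  dr:
    - [0, 0, 0]
    - [0, 0, 0]
    - [0, 0, 0]
  gripper: [33, 33, 33]

```text
clock: 12.62
eef_pos: [598.0, -142.3, 112.0]
eef_rot: [3.141, -0.002, 2.454]
wrist_force: [-5.6, 7.2, 0.2]
finger_gap: 31.1
finger_force: 5.5
```

Request:
carry_out:
  slide:
    - [0, -0.002, 0]
    - [0, -0.003, 0]
    - [0, -0.003, 0]
    - [0, -0.003, 0]
  dr:
    - [0, 0, 0]
    - [0, 0, 0]
    - [0, 0, 0]
    - [0, 0, 0]
  gripper: [33, 33, 33, 33]

```text
clock: 12.95
eef_pos: [598.0, -142.5, 112.0]
eef_rot: [3.141, -0.003, 2.454]
wrist_force: [-5.4, 10.2, 1.7]
finger_gap: 31.1
finger_force: 7.2
```

Run:
```python
from h import *
s=read_state();print({k:np.round(s[k],3) for k in("clock","eef_pos","wrist_force","moment")})
im=camera("side")[...,::-1]
cv2.imwrite("pics/s5.png",cv2.resize(im[200:300,340:480],None,fx=5,fy=5,interpolation=2))
```

```text
{'clock': np.float64(12.95), 'eef_pos': array([ 598.009, -142.498,  112.016]), 'wrist_force': array([-5.421, 10.177,  1.705]), 'moment': array([2.023, 0.902, 0.055])}
```

View pics/s5.png

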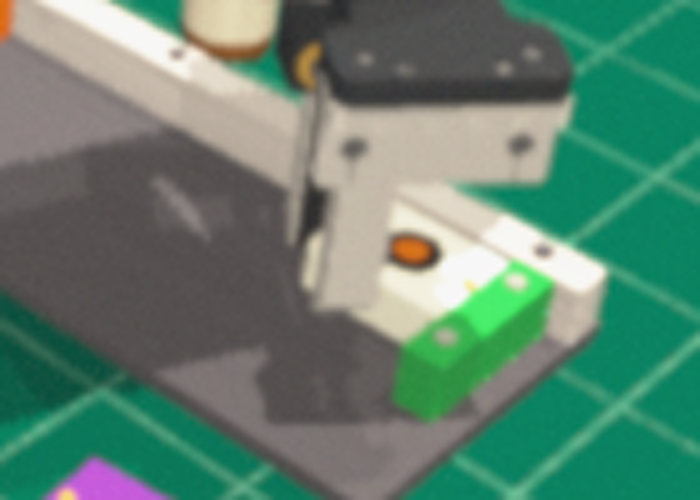

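The crop shows the housing against both the rail and the green stop, with the lens at crop (412,250), and the force readings confirm contact with both. I'll release diagonally and lift clear.

Request:
carry_out:
  slide:
    - [-0.004, 0.006, 0]
    - [-0.01, 0.012, 0]
    - [-0.03, 0.03, 0]
    - [-0.06, 0.06, 0]
    - [-0.06, 0.06, 0]
    - [-0.06, 0.06, 0.15]
    - [-0.06, 0.06, 0.3]
    - [-0.06, 0.06, 0.5]
    - [-0.06, 0.06, 0.5]
    - [-0.06, 0.06, 0.5]
  dr:
    - [0, 0, 0]
    - [0, 0, 0]
    - [0, 0, 0]
    - [0, 0, 0]
    - [0, 0, 0]
    - [0, 0, 0]
    - [0, 0, 0]
    - [0, 0, 0]
    - [0, 0, 0]
    - [0, 0, 0]
  gripper: [33, 33, 33, 33, 33, 33, 33, 33, 33, 33]

```text
clock: 13.83
eef_pos: [584.2, -129.3, 241.1]
eef_rot: [3.139, 0.006, 2.453]
wrist_force: [-0.2, -0.5, 0.5]
finger_gap: 31.2
finger_force: 0.0
```

Run:
```python
from h import *
s=read_state();print({k:np.round(s[k],3) for k in("clock","eef_pos","wrist_force","qd")})
im=camera("side")[...,::-1]
cv2.imwrite("pics/s6.png",cv2.resize(im[200:300,340:480],None,fx=5,fy=5,interpolation=2))
im=camera("side");m=camera_model("side");h=cv2.cvtColor(im,cv2.COLOR_RGB2HSV)
M=(h[...,0]>3)&(h[...,0]<22)&(h[...,1]>130)&(h[...,2]>90);M[:200]=0
for c in blobs(M,8):
    (u,v),r=cv2.minEnclosingCircle(c);print(round(u),round(v),np.round(ray(m,[[u,v]],28)[0,:2],1))
```

```text
{'clock': np.float64(13.833), 'eef_pos': array([ 584.243, -129.278,  241.088]), 'wrist_force': array([-0.19 , -0.508,  0.465]), 'qd': array([-0.001,  0.062,  0.068,  0.003, -0.048,  0.001])}
328 208 [584.6  34. ]
366 306 [ 447. -187.]
302 288 [404.5 -98.4]
263 240 [432.1  32.8]
422 250 [ 613.4 -162.3]
436 212 [ 725.3 -113.3]
```

View pics/s6.png

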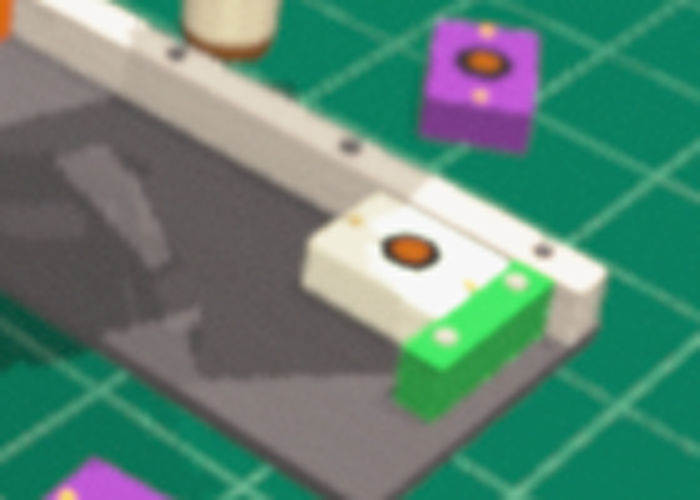

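The final crop shows the housing alone in the corner, flush with the rail and the green stop. The lens is still at (411,250), so it didn't move on release.

```bash
python3 -c "
from cell import *
print(sign_off())"
```

```text
the job is handed in; nothing more can be done
None
```

The housing is seated flush in the corner of the rail and the green stop, the fingers are clear, and the job is handed in at about 14 s; the sign-off call gave no verdict.

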